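# Steer the overhead lesson camera over the tea bowl

## Task

Frame the grey bowl for the tea lesson: reach in under the bamboo rail, tilt the remote's spring-centred stick straight sideways, towards the side on which the bowl lies, and hold it over until the overhead camera has run along its slider and is centred above the bowl; then let the stick spring back upright and leave it. Push the stick gently, never fore or aft, do not touch the camera or its slider, and do not bump the rack, set its hanging utensils swinging or shift the bowl or the other things.

Things in the scene. Friction and masses are not known exactly. Their poses are not given: they have to be found in the camera images.
- knob (a point): Centre of the black mushroom knob (26 mm diameter, 25 mm tall) on top of the remote's stick, 66 mm above the stick's pivot, about 126 mm above the table at rest; it moves with the stick. Its shank is 10 mm thick. The rack's rail runs over it: a gripper pointing straight down hits the rail; one tilted 30 to 45 degrees, its body leaning back to the rack's -x side, gets in.
- console: Grey camera remote, 100 x 120 x 45 mm (x, y, z), fixed on the rack's foot board (underside 15 mm above the table). Origin at the centre of its underside; z up, +x away from the robot, +y to its left. It turns with the rack and stands within 30 mm of the rack's middle along y. The stick stands in the middle of its top.
- stick (a joint): Sideways tilt of the stick (rad): 0 upright (rests within 0.05), positive leans to console +y, stops at +-0.38. Spring-centred, 0.9 N m/rad: 4.5 N at the knob at 0.33. While it leans more than 0.11 to 0.19 (varies) the camera runs to that same side, faster the more it leans: 20 to 65 mm/s near the stop (varies). Let go, it springs upright and the camera stops within about 10 mm.
- stick_fb (a joint): Fore-and-aft tilt of the stick (rad): 0 upright, positive leans to the console's +x, stops at +-0.38, same spring. Has no use here; keep it small (under 0.25).
- lens (a point): Centre of the front of the camera's downward lens, about 240 mm above the table; the camera is a black box (46 x 66 x 42 mm) under the slider's rail. Axes as the slider's: y along the rail.
- carriage (a joint): Place of the camera along the slider (m): 0 at the middle, positive to the slider's +y, stops at +-0.255. It moves with the stick only.
- slider: Fixed aluminium camera slider: a level rail 700 mm long along its y axis, 30 mm wide, underside 307 mm and top 329 mm above the table, on two posts at y = +-330 mm. Origin on the table under the middle of the rail.
- bowl: Grey crackle-glaze tea bowl, rim 116 mm across, 72 mm tall, loose on the table under the slider's rail, to the left or right of its middle. Origin at the centre of its underside, z up.
- caddy: Closed stainless caddy, 72 mm diameter, 85 mm tall, loose, under the slider's rail on the side away from the bowl. Origin at the centre of its underside. Not the target.
- rack: Fixed bamboo rack. Foot board 120 x 560 x 15 mm; posts 20 mm thick at y = +-260 mm; cross rail 18 mm thick along its y axis at x = +15 mm, axis 228 mm above the table (underside 93 mm above the knob's centre). Origin on the table under the middle of the foot board; +x away from the robot. Carries the hanging utensils.
- scoop_a (a joint): Swing (rad) of the longer bamboo scoop, hanging 105 mm down from 205 mm above the table at the rack's x = 15, y = -165 mm; 0 hanging straight.
- scoop_b (a joint): Swing (rad) of the shorter bamboo scoop (85 mm), hanging likewise at rack y = -215 mm.
- whisk (a joint): Swing (rad) of the bamboo whisk (104 mm long, 50 mm across), hanging likewise at rack y = +190 mm.
- stand: White ceramic whisk stand, loose bystander, 64 mm across, 80 mm tall, right of the rack. Origin at the centre of its underside.
- plate: Blue ceramic plate, loose bystander, 120 mm across, 18 mm tall, on the right. Origin at the centre of its underside.
- tin: Copper tea tin, loose bystander, 54 mm across, 65 mm tall, left of the rack. Origin at the centre of its underside.
- rest: Terracotta scoop rest, loose bystander, 30 x 70 x 14 mm, far right. Origin at the centre of its underside.

How it is judged:
On the way:
1. the stick is held over to one side for half a second ((value of joint stick below -0.18 rad or value of joint stick above 0.18 rad)), for 0.5 s.
At the end, for the whole second after the job is handed in: The lens is centred over the bowl to within 15 mm along the slider's rail and the camera is at rest; the stick is released and upright (within 0.08 rad both ways); the bowl and the other things are where they were (y of bowl in the frame of lens between -0.015 and 0.015 m and value of joint stick between -0.08 and 0.08 rad and value of joint stick_fb between -0.08 and 0.08 rad and velocity of joint carriage between -0.004 and 0.004 m/s); the robot touches nothing.
It fails at once if the remote or its stick is pressed with more than 20 N (contact force between any of the fingers, the arm and console above 20 N).
It fails at once if the stick is tilted fore or aft by more than 0.25 rad (value of joint stick_fb below -0.25 rad or value of joint stick_fb above 0.25 rad).
It fails at once if the rack is bumped (over 4 N) or a hanging utensil set swinging by more than 0.4 rad (contact force between any of the fingers, the arm and rack above 4 N or (value of joint scoop_a below -0.4 rad or value of joint scoop_a above 0.4 rad) or (value of joint scoop_b below -0.4 rad or value of joint scoop_b above 0.4 rad) or (value of joint whisk below -0.4 rad or value of joint whisk above 0.4 rad)).
It fails at once if the robot touches the camera or its slider (contact force between any of the fingers, the arm and slider above 1 N).
It fails at once if the bowl or another loose thing is shifted by more than 15 mm (distance of any of bowl, caddy, stand, plate, tin, rest from where it was at the start of the episode above 0.015 m).
It also fails if it takes over 64 s, if anything falls off the work surface, if the arm or the gripper's body presses on something with over 40 N, if the wrist force passes 120 N, or if a joint passes its speed limit or range.

## Robot

A 6-joint arm with a two-finger parallel gripper is mounted at the origin on the work surface. World frame = base frame: x ahead of the robot, y to its left, z up, the work surface at z = 0. Lengths are in m, angles in rad, forces in N, time in s.
With the tool pointing down it reaches from about 0.25 to 0.725 m from the base axis. Payload 9.7 kg.
Tool frame: the origin (TCP) lies at the very end of the fingers, on their centre line; the grasp point (between the pads) lies 19 mm behind it; z points along the fingers, y is the line along which they close (so a half turn about z gives the same grasp; the last joint's range is limited). The gripper opens to 85 mm and grips with 20 to 120 N. Pads are 22 mm wide; open, the fingers measure 114 mm over their backs; the gripper's body (76 mm by 85 mm) begins 54 mm behind the grasp point. The pads swing forward as they close: fully open they stand 13 mm farther back than shut.
Start: joints at [1.209, 0.087, 0.176, 1.66, 0, 1.571], TCP at [0.195, 0.514, 0.231] pointing down, gripper open.
Joint ranges: [-3.13, 3.13], [-0.85, 1.81], [-1.15, 1.24], [-2.2, 2.28], [-1.44, 1.52], [-3.14, 3.14]. Speed limits (rad/s): [2.22, 2.22, 2.57, 3.14, 3.14, 3.14].

## Interface

Orientations are given as [roll, pitch, yaw] about the fixed x, y, z axes, in that order (R = Rz(yaw) Ry(pitch) Rx(roll)).
In Python, from plant import bot gives the robot as it stands.
- The arm moves only by the tool play_rows, never from a script. Its argument "targets" is one flat list of numbers, 7 for each row, row after row: the shift along the tool's x, y, z each as a share of 80 mm, from -1 to 1, then the turn, a rotation vector about the tool's x, y, z each as a share of pi/2 rad, from -1 to 1, then the opening, from 0 (shut) to 1 (fully open). A call has 1 to 20 rows; each row is the pose to reach, as a shift and turn from the pose commanded when the call began, along the tool's axes at that moment; what a row does not reach only later rows make up. A row lasts 1/8 s, in which the tool goes at most 62.5 mm and 10.7 degrees, less where a joint would pass 70% of its speed; a pose out of reach is approached as far as the arm can. A call with a number of a shift or a turn outside -1 to 1 is refused whole. A call with a gripper value outside its range is refused whole. The fingers move at their own pace and stop on an object; "force" is the grip in N (left out, the last holds). Time passes only in rows, so rows that repeat a pose let the fingers close. It gives the time, the measured TCP pose, the force, the opening and the grip force at its end, in the units of the state.
- bot.read_state(): the state, without advancing time (a new reading comes with each control period).
- bot.snapshot(name): name is "scene" or "top"; returns a dict with "img" (400x640x3 uint8, red, green, blue), "fx", "fy", "cx", "cy" (pixels), "extrinsics" (4x4, takes a point from camera to world coordinates). Camera axes: x right, y down, z forward; pixel columns grow to the right and rows downward; lengths in m; the calibration is good to about 2 mm. A picture is of the moment at which its call begins. There is no depth.
- bot.job_done(): hands the job in; it is judged then, once.
The state is a dict: "time": time; "joint_positions": joint angles; "qd": joint speeds; "effort": joint torques, N m; "eef_pos": TCP position; "orientation": TCP orientation; "ft_force": force on the tool from outside, world axes, zero at the start; "moment": the same for the moment, N m; "opening": finger opening in m; "grasp_force": force on a finger pad.
Only numpy, scipy, OpenCV 4.12 (cv2) and the standard library are available. Lean on these libraries where they do the work, as an engineer would, in place of code of your own. Each camera call takes 0.05 s, during which the arm holds its last target. There are 200 camera calls.

## Working session

There is one attempt and no reset: what is moved stays moved. The work goes in short steps, Python scripts to look and compute and a tool call to move; the robot and the scene stay as the last step left them, time stands still between calls to the robot, and variables do not carry over. Pictures are saved under pics/ and viewed, at most 10 in all, crops included, and the job is handed in when it is done.

Besides the shell and the picture viewer there is one more tool, called by a JSON object that holds its "api" and its "payload", one argument or row to a line. play_rows: Moves the arm, as the interface text tells. Its arguments: {"type":"object","properties":{"targets":{"type":"array","items":{"type":"number","minimum":-1,"maximum":1}},"force":{"type":"number"}},"required":["targets"]}

```bash
mkdir -p pics; ls; cat > h.py <<'E'
import numpy as np, cv2
from plant import bot
def snap(n,f=None):
    s=bot.snapshot(n)
    if f: cv2.imwrite('pics/'+f,s['img'][:,:,::-1])
    return s
def ray(s,u,v):
    E=np.array(s['extrinsics']);d=E[:3,:3]@np.array([(u-s['cx'])/s['fx'],(v-s['cy'])/s['fy'],1]);return E[:3,3],d
def onz(s,u,v,z):
    o,d=ray(s,u,v);return o+d*(z-o[2])/d[2]
def proj(s,p):
    E=np.array(s['extrinsics']);c=E[:3,:3].T@(np.array(p)-E[:3,3]);return c[0]/c[2]*s['fx']+s['cx'],c[1]/c[2]*s['fy']+s['cy']
def tri(s1,p1,s2,p2):
    o1,d1=ray(s1,*p1);o2,d2=ray(s2,*p2)
    t=np.linalg.lstsq(np.c_[d1,-d2],o2-o1,rcond=None)[0]
    a,b=o1+d1*t[0],o2+d2*t[1];return (a+b)/2,np.linalg.norm(a-b)
E
python3 - <<'E'
from h import *
np.set_printoptions(precision=4,suppress=True)
for n in('scene','top'):
    s=snap(n,n+'0.png');print(n,s['fx'],s['fy'],s['cx'],s['cy']);print(np.array(s['extrinsics']))
print(bot.read_state())
E
```

```text
pics
scene 449.35817372672034 449.35817372672034 321.52282813112896 201.27248932026743
[[ 0.845   0.4408 -0.3029  0.9403]
 [ 0.5348 -0.6969  0.4778 -0.6451]
 [-0.0005 -0.5657 -0.8246  1.2138]
 [ 0.      0.      0.      1.    ]]
top 371.5950570454862 371.5950570454862 322.8475043232164 197.37127470494303
[[ 0.0008 -0.9941  0.1082  0.4823]
 [-0.9998 -0.003  -0.021  -0.0473]
 [ 0.0213 -0.1082 -0.9939  1.1808]
 [ 0.      0.      0.      1.    ]]
{'time': 0.1, 'joint_positions': array([1.209 , 0.0874, 0.1752, 1.6598, 0.    , 1.5708]), 'qd': array([ 0.0005, -0.0004,  0.0007, -0.0005,  0.0027,  0.0019]), 'effort': array([ -0.001 , -52.1563,  46.5653,   0.016 ,  -0.0001,   0.    ]), 'eef_pos': array([0.1946, 0.5142, 0.2307]), 'orientation': array([-3.1404, -0.    ,  2.7798]), 'ft_force': array([ 0.0678,  0.2561, -1.3498]), 'moment': array([-0.0293, -0.0077, -0.0012]), 'grasp_force': 0.0, 'opening': 0.08522413057434494}
```

View pics/scene0.png

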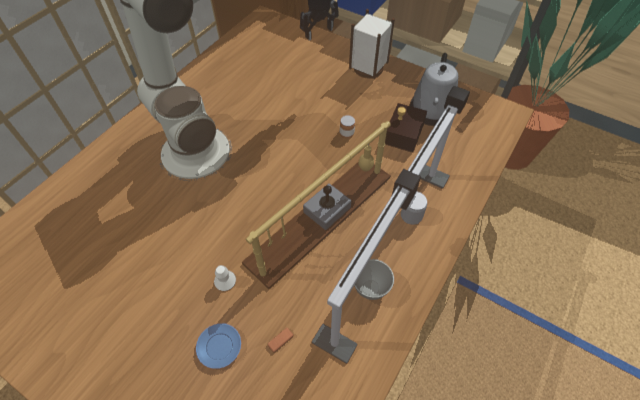

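View pics/top0.png

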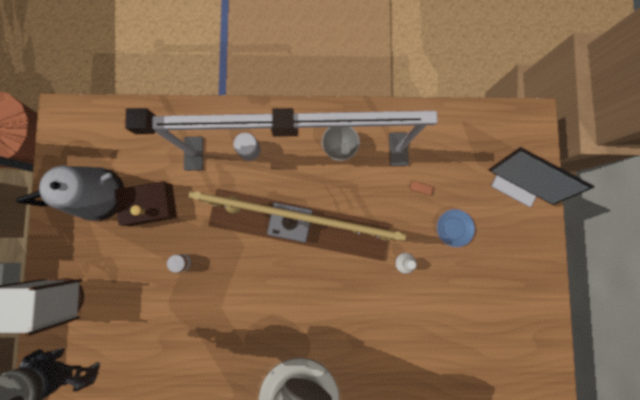

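Scene view: the remote is at about (327,203), with the knob at (327,190). The bowl is at (374,280) and the camera at (408,181). In the top view (right is -y) the bowl is at (341,141), camera (285,121), knob about (289,223), so the bowl lies to the right (-y). Next I'll enlarge the views for measuring.

```bash
python3 - <<'E'
import cv2,numpy as np
a=cv2.imread('pics/scene0.png')[110:310,225:465];b=cv2.imread('pics/top0.png')[100:270,180:420]
a=cv2.resize(a,None,fx=3,fy=3,interpolation=2);b=cv2.resize(b,None,fx=3,fy=3,interpolation=2)
cv2.imwrite('pics/a.png',a);cv2.imwrite('pics/b.png',b)
E
```

```text
(no output)
```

View pics/a.png

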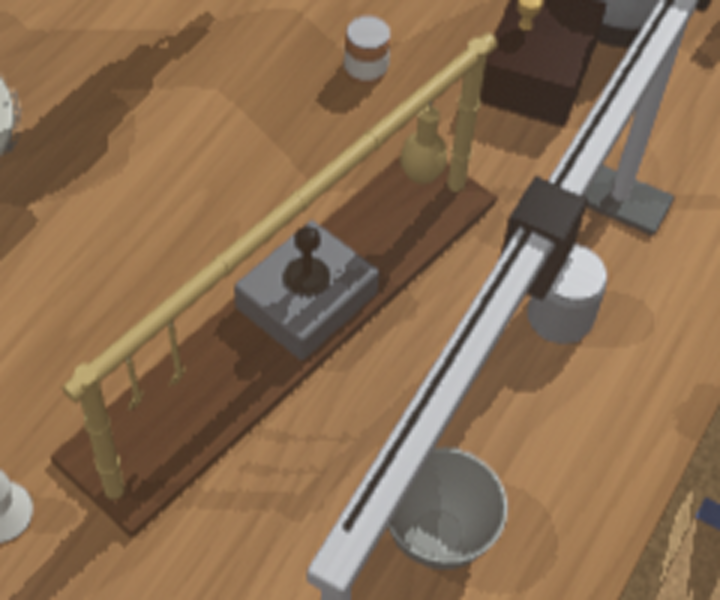

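View pics/b.png

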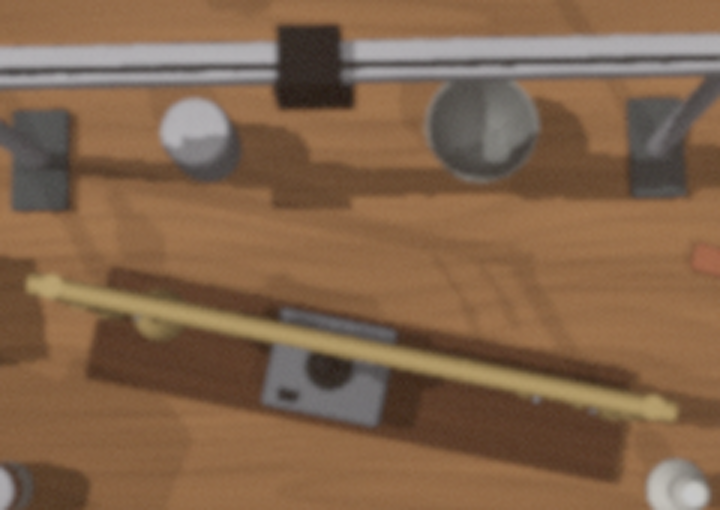

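```bash
python3 - <<'E'
from h import *
np.set_printoptions(precision=4,suppress=True)
s=snap('scene');t=snap('top')
A=lambda u,v:(u/3+225,v/3+110)
B=lambda u,v:(u/3+180,v/3+100)
k=onz(s,*A(307,238),.126);print('knob',k, 'in top',np.array(proj(t,k))*3-[540,300])
r1=tri(s,A(77,385),t,B(665,408));r2=tri(s,A(486,45),t,B(38,286));print('rail',r1,r2)
print('rail z', onz(s,*A(77,385),.228),onz(s,*A(486,45),.228),onz(t,*B(665,408),.228),onz(t,*B(38,286),.228))
c=[onz(t,*B(*p),.06) for p in((283,308),(395,330),(379,425),(263,404))];print('console top',np.array(c),np.mean(c,0))
c=[onz(s,*A(*p),.06) for p in((237,292),(312,222),(379,272),(302,345))];print('console scene',np.array(c),np.mean(c,0))
print('bowl',onz(t,*B(483,125),.072),onz(s,*A(447,507),.072))
# slider rail points
print('slider top',[onz(t,*B(*p),.329) for p in((0,67),(720,51))],'scene end',onz(s,*A(330,575),.329))
print('cam top view', [onz(t,*B(*p),.329) for p in((277,65),(341,62))])
print('boot',onz(t,*B(330,366),.062))
E
```

```text
knob [0.5323 0.031  0.126 ] in top [321.8676 360.0819]
rail (array([ 0.4884, -0.2675,  0.2322]), np.float64(0.0034585465459364834)) (array([0.5926, 0.2694, 0.223 ]), np.float64(0.004613913107533886))
rail z [ 0.4879 -0.265   0.228 ] [0.5959 0.2667 0.228 ] [ 0.4871 -0.2696  0.228 ] [0.5902 0.2661 0.228 ]
console top [[ 0.5878  0.0756  0.06  ]
 [ 0.5658 -0.0373  0.06  ]
 [ 0.4708 -0.0217  0.06  ]
 [ 0.4915  0.094   0.06  ]] [0.529  0.0277 0.06  ]
console scene [[ 0.4829 -0.0247  0.06  ]
 [ 0.5009  0.0928  0.06  ]
 [ 0.5938  0.075   0.06  ]
 [ 0.5733 -0.043   0.06  ]] [0.5377 0.025  0.06  ]
bowl [ 0.7744 -0.1261  0.072 ] [ 0.7819 -0.1257  0.072 ]
slider top [array([0.7505, 0.2689, 0.329 ]), array([ 0.7678, -0.2961,  0.329 ])] scene end [ 0.7737 -0.3305  0.329 ]
cam top view [array([0.7537, 0.0536, 0.329 ]), array([0.7565, 0.0035, 0.329 ])]
boot [0.5294 0.0276 0.062 ]
```

```bash
cat >> h.py <<'E'
from scipy.spatial.transform import Rotation as Ro
ey=np.array([.193,.981,0]);ex=np.array([.981,-.193,0]);kn=np.array([.531,.0295,.126])
a=np.radians(40);tz=np.sin(a)*ex-np.cos(a)*np.array([0,0,1.]);RT=np.c_[np.cross(ey,tz),ey,tz]
def plan(p,R=RT):
    st=bot.read_state();R0=Ro.from_euler('xyz',st['orientation']).as_matrix()
    d=R0.T@(np.array(p)-st['eef_pos'])/.08;w=Ro.from_matrix(R0.T@R).as_rotvec()/(np.pi/2)
    print('t',round(st['time'],2),'pos',st['eef_pos'].round(4),'shift',d.round(3),'turn',w.round(3),'f',st['ft_force'].round(1),'q',st['joint_positions'].round(2))
E
python3 - <<'E'
from h import *
plan(kn+.045*ey-.12*tz)
E
```

```text
t 0.2 pos [0.1946 0.5143 0.2309] shift [-5.033 -3.785  0.165] turn [-0.038 -0.443 -0.102] f [0.2 1.1 0.5] q [ 1.21  0.09  0.18  1.66 -0.    1.57]
```

{"api": "play_rows", "payload": {
  "targets": [-0.5, -0.4, 0, -0.01, -0.11, -0.025, 0, -1, -0.75, 0, -0.02, -0.22, -0.05, 0, -1, -0.75, 0, -0.03, -0.33, -0.075, 0, -1, -0.75, 0, -0.038, -0.443, -0.102, 0, -1, -0.75, 0, -0.038, -0.443, -0.102, 0, -1, -0.75, 0, -0.038, -0.443, -0.102, 0]
}}

```text
time: 0.95
eef_pos: [0.2481, 0.4302, 0.2314]
orientation: [3.139, 0.695, 2.946]
ft_force: [0.7, -0.1, 0.5]
opening: 0.0002
grasp_force: 0.0
```

```bash
python3 -c "
from h import *
plan(kn+.045*ey-.12*tz)"
```

```text
t 0.95 pos [0.2481 0.4302 0.2314] shift [-2.565 -3.669  2.348] turn [ 0.001 -0.002 -0.001] f [ 0.7 -0.1  0.5] q [ 1.42 -0.11 -0.14  1.57 -0.69  1.63]
```

{"api": "play_rows", "payload": {
  "targets": [-0.32, -0.46, 0.29, 0, 0, 0, 0, -0.64, -0.917, 0.587, 0, 0, 0, 0, -0.64, -0.917, 0.587, 0, 0, 0, 0]
}}

```text
time: 1.32
eef_pos: [0.3038, 0.3421, 0.2295]
orientation: [3.135, 0.696, 2.939]
ft_force: [0.4, 0.9, 0.6]
opening: 0.0001
grasp_force: 0.0
```

{"api": "play_rows", "payload": {
  "targets": [-0.32, -0.46, 0.29, 0, 0, 0, 0, -0.64, -0.917, 0.587, 0, 0, 0, 0, -0.64, -0.917, 0.587, 0, 0, 0, 0]
}}

```text
time: 1.7
eef_pos: [0.3575, 0.257, 0.2263]
orientation: [3.135, 0.697, 2.938]
ft_force: [0.2, 0.0, 0.2]
opening: -0.0001
grasp_force: 0.0
```

{"api": "play_rows", "payload": {
  "targets": [-0.32, -0.46, 0.29, 0, 0, 0, 0, -0.64, -0.917, 0.587, 0, 0, 0, 0, -0.64, -0.917, 0.587, 0, 0, 0, 0]
}}

```text
time: 2.08
eef_pos: [0.4114, 0.1714, 0.2228]
orientation: [3.137, 0.698, 2.938]
ft_force: [-0.4, 0.1, -0.2]
opening: 0.0003
grasp_force: 0.0
```

{"api": "play_rows", "payload": {
  "targets": [-0.32, -0.46, 0.29, 0, 0, 0, 0, -0.64, -0.917, 0.587, 0, 0, 0, 0, -0.64, -0.917, 0.587, 0, 0, 0, 0, -0.64, -0.917, 0.587, 0, 0, 0, 0]
}}

```text
time: 2.58
eef_pos: [0.464, 0.0893, 0.2188]
orientation: [3.139, 0.697, 2.945]
ft_force: [-0.6, 1.1, 1.0]
opening: 0.0001
grasp_force: 0.0
```

```bash
python3 -c "
from h import *
plan(kn+.045*ey-.12*tz)
plan(kn+.045*ey+.010*tz)
snap('scene','s1.png')"
```

```text
t 2.58 pos [0.464  0.0893 0.2188] shift [ 0.005 -0.009  0.009] turn [ 0.001 -0.001 -0.001] f [-0.6  1.1  1. ] q [ 0.41 -0.74 -0.64  1.07 -0.37  0.49]
t 2.58 pos [0.464  0.0893 0.2188] shift [ 0.003 -0.012  1.634] turn [ 0.001 -0.001 -0.001] f [-0.6  1.1  1. ] q [ 0.41 -0.74 -0.64  1.07 -0.37  0.49]
```

View pics/s1.png

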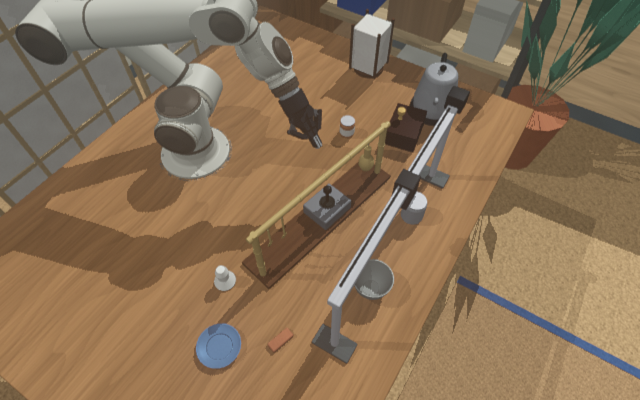

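Tip is at (318,143), still behind the rail, and nothing has been disturbed. Advancing under the rail.

{"api": "play_rows", "payload": {
  "targets": [0, 0, 0.2, 0, 0, 0, 0, 0, 0, 0.4, 0, 0, 0, 0, 0, 0, 0.6, 0, 0, 0, 0, 0, 0, 0.8, 0, 0, 0, 0, 0, 0, 0.8, 0, 0, 0, 0]
}}

```text
time: 3.25
eef_pos: [0.5038, 0.0824, 0.1682]
orientation: [3.141, 0.695, 2.95]
ft_force: [-0.7, -0.5, 0.3]
opening: -0.0002
grasp_force: 0.0
```

{"api": "play_rows", "payload": {
  "targets": [0, 0, 0.2, 0, 0, 0, 0, 0, 0, 0.4, 0, 0, 0, 0, 0, 0, 0.6, 0, 0, 0, 0, 0, 0, 0.83, 0, 0, 0, 0, 0, 0, 0.83, 0, 0, 0, 0]
}}

```text
time: 3.88
eef_pos: [0.5457, 0.0735, 0.1178]
orientation: [3.141, 0.696, 2.948]
ft_force: [0.6, -0.5, 0.6]
opening: 0.0001
grasp_force: 0.0
```

```bash
python3 -c "
from h import *
plan(kn+.045*ey+.010*tz)
s=snap('scene');i=s['img'][90:250,260:440,::-1]
cv2.imwrite('pics/s2.png',cv2.resize(i,None,fx=3,fy=3,interpolation=2))"
```

```text
t 3.88 pos [0.5457 0.0735 0.1178] shift [-0.009 -0.012 -0.001] turn [ 0.001 -0.001  0.   ] f [ 0.6 -0.5  0.6] q [ 0.29 -0.55 -0.75  0.74 -0.3   0.38]
```

View pics/s2.png

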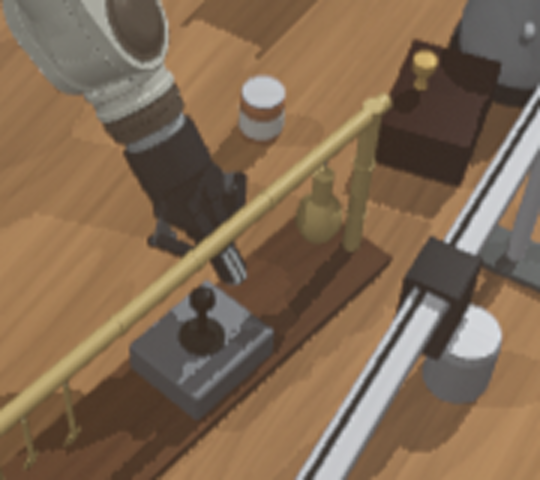

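```bash
cat >> h.py <<'E'
def cam(s=None):
    s=s or snap('top');i=s['img'].astype(int)
    # rail centre row for each column; dark strip just above rail top edge .. use rows 109-114 (above rail)
    g=i.max(2); m=(g<60).astype(np.uint8); m[:100]=0;m[140:]=0;m[:,:165]=0;m[:,440:]=0
    n,l,st,c=cv2.connectedComponentsWithStats(m);j=1+np.argmax(st[1:,4]);
    return st[j],c[j],m
E
python3 - <<'E'
from h import *
s=snap('top');st,c,m=cam(s);print(st,c)
for r in range(106,138,3):
    print(r,[int(v) for v in s['img'][r].max(1)[268:302]])
e=np.array([-.0306,.9995])
for u,z in((283,.345),(283,.335),(297.7,.24),(341,.072)): 
    p=onz(s,u,121 if z>.1 else 141.7,z);print(u,z,p.round(4),'ys',(p[:2]@e).round(4))
E
```

```text
[273 110  24  25 496] [283.20362903 122.72580645]
106 [151, 150, 151, 149, 148, 148, 148, 149, 149, 148, 149, 150, 150, 151, 150, 151, 149, 153, 153, 150, 153, 152, 151, 152, 153, 155, 156, 157, 156, 157, 156, 157, 155, 156]
109 [158, 156, 150, 132, 107, 81, 68, 64, 66, 68, 64, 67, 67, 64, 65, 67, 65, 63, 66, 65, 60, 61, 62, 66, 82, 111, 138, 148, 151, 151, 149, 150, 151, 149]
112 [160, 159, 154, 138, 107, 75, 56, 56, 50, 51, 53, 55, 54, 52, 54, 57, 56, 54, 51, 52, 54, 54, 50, 54, 64, 95, 129, 146, 151, 153, 155, 156, 158, 156]
115 [176, 173, 167, 146, 112, 75, 56, 53, 57, 52, 54, 52, 54, 55, 55, 53, 54, 54, 54, 51, 54, 52, 53, 56, 67, 97, 116, 129, 132, 143, 161, 176, 179, 179]
118 [181, 181, 174, 152, 115, 76, 56, 55, 55, 54, 52, 55, 55, 51, 54, 55, 48, 53, 55, 52, 56, 52, 57, 53, 61, 86, 112, 125, 130, 143, 162, 174, 178, 179]
121 [117, 119, 116, 100, 80, 60, 52, 52, 52, 56, 54, 56, 55, 54, 54, 57, 56, 53, 54, 53, 58, 56, 57, 56, 54, 52, 61, 70, 72, 74, 78, 83, 85, 92]
124 [162, 161, 155, 135, 104, 72, 56, 54, 53, 53, 54, 50, 52, 52, 55, 53, 50, 56, 55, 54, 51, 53, 54, 57, 62, 80, 105, 118, 125, 130, 147, 161, 165, 167]
127 [116, 114, 104, 85, 62, 56, 50, 51, 54, 52, 48, 51, 51, 52, 52, 53, 50, 53, 50, 52, 55, 53, 53, 50, 54, 61, 75, 83, 86, 91, 105, 117, 125, 126]
130 [160, 155, 131, 95, 66, 49, 46, 45, 46, 48, 45, 49, 43, 46, 46, 41, 47, 43, 48, 48, 51, 44, 45, 45, 45, 43, 48, 48, 50, 79, 120, 143, 155, 159]
133 [154, 153, 146, 122, 89, 57, 44, 47, 45, 44, 46, 47, 41, 49, 46, 44, 50, 46, 45, 44, 46, 46, 47, 45, 49, 46, 46, 51, 51, 77, 115, 145, 157, 160]
136 [153, 153, 152, 146, 133, 114, 103, 99, 102, 104, 104, 103, 102, 105, 103, 102, 102, 103, 107, 108, 109, 113, 113, 112, 113, 114, 112, 112, 114, 127, 145, 154, 160, 162]
283 0.345 [0.7504 0.0272 0.345 ] ys 0.0042
283 0.335 [0.7536 0.0281 0.335 ] ys 0.005
297.7 0.24 [ 0.7844 -0.0016  0.24  ] ys -0.0256
341 0.072 [ 0.7743 -0.1261  0.072 ] ys -0.1498
```

{"api": "play_rows", "payload": {
  "targets": [0, -0.06, 0, 0, 0, 0, 0, 0, -0.12, 0, 0, 0, 0, 0, 0, -0.18, 0, 0, 0, 0, 0, 0, -0.22, 0, 0, 0, 0, 0, 0, -0.26, 0, 0, 0, 0, 0, 0, -0.3, 0, 0, 0, 0, 0, 0, -0.3, 0, 0, 0, 0]
}}

```text
invalid input at $.targets: expected a multiple of 7 numbers
```

```bash
python3 -c "
from h import *
print([bot.read_state()['ft_force'].round(1)])
print(cam()[:2])
s=snap('scene');i=s['img'][140:240,270:420,::-1]
cv2.imwrite('pics/s3.png',cv2.resize(i,None,fx=4,fy=4,interpolation=2))"
```

```text
[array([0.3, 0.4, 0.5])]
(array([273, 109,  24,  26, 498], dtype=int32), array([283.27108434, 122.72690763]))
```

View pics/s3.png

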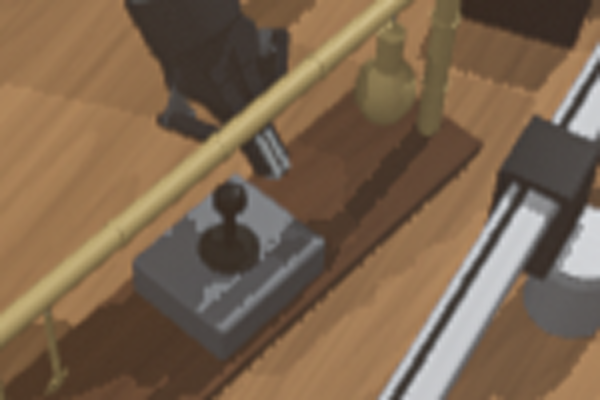

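The call was refused for a miscounted row and nothing moved. Camera is at slider y≈+0.006 and the bowl at −0.150, so about 156 mm of travel is needed. The target column in the top view is about 352. Pushing now.

{"api": "play_rows", "payload": {
  "targets": [0, -0.06, 0, 0, 0, 0, 0, 0, -0.12, 0, 0, 0, 0, 0, 0, -0.18, 0, 0, 0, 0, 0, 0, -0.22, 0, 0, 0, 0, 0, 0, -0.26, 0, 0, 0, 0, 0, 0, -0.3, 0, 0, 0, 0, 0, 0, -0.3, 0, 0, 0, 0, 0]
}}

```text
time: 4.95
eef_pos: [0.5417, 0.0488, 0.1188]
orientation: [3.139, 0.698, 2.946]
ft_force: [0.9, 1.5, 1.4]
opening: 0.0001
grasp_force: 0.6
```

```bash
python3 -c "
from h import *
for _ in range(3):
    s=snap('top');print(bot.read_state()['ft_force'].round(1),cam(s)[1])
print(bot.read_state()['eef_pos'],bot.read_state()['time'])"
```

```text
[0.7 1.3 1.1] [283.33534137 122.68072289]
[0.8 1.4 1.3] [283.336714   122.78904665]
[-0.3  1.1  1.3] [283.24748491 122.75452716]
[0.54167959 0.04899169 0.11866567] 5.1
```

{"api": "play_rows", "payload": {
  "targets": [0, -0.04, 0, 0, 0, 0, 0, 0, -0.08, 0, 0, 0, 0, 0, 0, -0.12, 0, 0, 0, 0, 0, 0, -0.16, 0, 0, 0, 0, 0, 0, -0.16, 0, 0, 0, 0, 0, 0, -0.16, 0, 0, 0, 0, 0]
}}

```text
time: 5.85
eef_pos: [0.5392, 0.0364, 0.1186]
orientation: [3.14, 0.698, 2.946]
ft_force: [-0.2, 3.6, 1.1]
opening: -0.0001
grasp_force: 1.9
```

```bash
python3 -c "
from h import *
for _ in range(4):
    s=snap('top');print(bot.read_state()['time'],bot.read_state()['ft_force'].round(1),cam(s)[1])
s=snap('scene');i=s['img'][140:240,270:420,::-1]
cv2.imwrite('pics/s4.png',cv2.resize(i,None,fx=4,fy=4,interpolation=2))
print(bot.read_state()['eef_pos'])"
```

```text
5.9 [1.1 3.7 1.3] [285.72210953 122.76064909]
5.95 [0.2 3.7 1.9] [286.05443548 122.67540323]
6.0 [0.8 3.  1.8] [286.70993915 122.72413793]
6.05 [1.1 3.5 1.7] [287.07429719 122.67670683]
[0.53916912 0.036391   0.11856993]
```

View pics/s4.png

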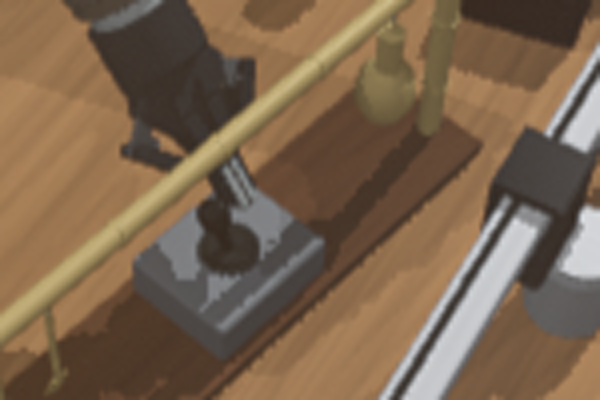

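The knob (212,213) leans sideways towards −y and the camera is running at about 20 mm/s. Holding.

{"api": "play_rows", "payload": {
  "targets": [0, 0, 0, 0, 0, 0, 0, 0, 0, 0, 0, 0, 0, 0, 0, 0, 0, 0, 0, 0, 0, 0, 0, 0, 0, 0, 0, 0, 0, 0, 0, 0, 0, 0, 0, 0, 0, 0, 0, 0, 0, 0, 0, 0, 0, 0, 0, 0, 0, 0, 0, 0, 0, 0, 0, 0, 0, 0, 0, 0, 0, 0, 0, 0, 0, 0, 0, 0, 0, 0, 0, 0, 0, 0, 0, 0, 0, 0, 0, 0, 0, 0, 0, 0, 0, 0, 0, 0, 0, 0, 0, 0, 0, 0, 0, 0, 0, 0, 0, 0, 0, 0, 0, 0, 0, 0, 0, 0, 0, 0, 0, 0]
}}

```text
time: 8.1
eef_pos: [0.5391, 0.0363, 0.1185]
orientation: [3.14, 0.698, 2.946]
ft_force: [0.9, 3.7, 2.5]
opening: 0.0003
grasp_force: 1.9
```

```bash
python3 -c "
from h import *
for _ in range(2):
    s=snap('top');print(bot.read_state()['time'],bot.read_state()['ft_force'].round(1),cam(s)[1])"
```

```text
8.15 [0.2 3.3 2.2] [311.96177062 122.65794769]
8.2 [0.1 3.4 2. ] [312.67786561 122.63043478]
```

{"api": "play_rows", "payload": {
  "targets": [0, 0, 0, 0, 0, 0, 0, 0, 0, 0, 0, 0, 0, 0, 0, 0, 0, 0, 0, 0, 0, 0, 0, 0, 0, 0, 0, 0, 0, 0, 0, 0, 0, 0, 0, 0, 0, 0, 0, 0, 0, 0, 0, 0, 0, 0, 0, 0, 0, 0, 0, 0, 0, 0, 0, 0, 0, 0, 0, 0, 0, 0, 0, 0, 0, 0, 0, 0, 0, 0, 0, 0, 0, 0, 0, 0, 0, 0, 0, 0, 0, 0, 0, 0, 0, 0, 0, 0, 0, 0, 0, 0, 0, 0, 0, 0, 0, 0, 0, 0, 0, 0, 0, 0, 0]
}}

```text
time: 10.07
eef_pos: [0.5391, 0.0363, 0.1185]
orientation: [3.14, 0.698, 2.946]
ft_force: [1.2, 4.2, 2.3]
opening: 0.0001
grasp_force: 1.8
```

```bash
python3 -c "
from h import *
s=snap('top');c=cam(s)[1];print(bot.read_state()['time'],c)
e=np.array([-.0306,.9995]);print('ys',[onz(s,c[0],121,z)[:2]@e for z in(.335,.345)])
for r in (112,115,130,133): print(r,[int(v) for v in s['img'][r].max(1)[320:362]])"
```

```text
10.125 [336.44061303 122.57279693]
ys [np.float64(-0.12000244274249514), np.float64(-0.11931724943633942)]
112 [157, 156, 153, 152, 147, 130, 99, 70, 54, 52, 54, 54, 50, 53, 54, 53, 56, 51, 53, 53, 54, 53, 51, 51, 52, 52, 63, 89, 115, 136, 144, 151, 153, 155, 155, 154, 153, 151, 151, 152, 154, 157]
115 [179, 180, 178, 177, 174, 161, 129, 86, 60, 54, 53, 57, 53, 55, 55, 52, 53, 50, 55, 51, 51, 55, 53, 50, 56, 54, 59, 79, 111, 137, 161, 173, 177, 176, 177, 177, 178, 179, 178, 178, 178, 178]
130 [138, 122, 94, 67, 53, 52, 47, 48, 46, 45, 47, 43, 46, 44, 49, 41, 48, 44, 48, 47, 47, 45, 47, 46, 43, 49, 46, 47, 66, 85, 100, 112, 117, 132, 142, 150, 155, 157, 156, 156, 155, 158]
133 [140, 126, 98, 65, 49, 47, 46, 43, 44, 48, 44, 47, 45, 50, 40, 47, 44, 46, 42, 47, 45, 46, 48, 46, 46, 47, 51, 63, 87, 103, 113, 114, 115, 111, 118, 127, 129, 127, 119, 116, 116, 122]
```

{"api": "play_rows", "payload": {
  "targets": [0, 0, 0, 0, 0, 0, 0, 0, 0, 0, 0, 0, 0, 0, 0, 0.06, 0, 0, 0, 0, 0, 0, 0.14, 0, 0, 0, 0, 0, 0, 0.24, 0, 0, 0, 0, 0, 0, 0.24, 0, 0, 0, 0, 0, 0, 0.24, 0, 0, 0, 0, 0, 0, 0.24, 0, 0, 0, 0, 0]
}}

```text
time: 11.12
eef_pos: [0.5427, 0.055, 0.1184]
orientation: [3.14, 0.697, 2.946]
ft_force: [0.2, 0.6, -0.4]
opening: 0.0
grasp_force: 0.0
```

```bash
cat >> h.py <<'E'
def meas():
    s=snap('top');c=cam(s)[1];g=s['img'].max(2).astype(float)
    e=np.array([-.0306,.9995]);st=bot.read_state();print(round(st['time'],2),c.round(2),'f',st['ft_force'].round(1),'ys',(onz(s,c[0],121,.335)[:2]@e).round(4));return s
E
python3 -c "
from h import *
meas();meas();s=meas()
i=s['img'][95:170,270:420,::-1]
cv2.imwrite('pics/t5.png',cv2.resize(i,None,fx=5,fy=5,interpolation=2))"
```

```text
11.18 [343.44 122.11] f [-0.2 -0.8  0.7] ys -0.1364
11.22 [343.45 122.17] f [-0.7  0.8  0.2] ys -0.1365
11.28 [343.35 122.26] f [-1.1 -0.4  0.1] ys -0.1362
```

View pics/t5.png

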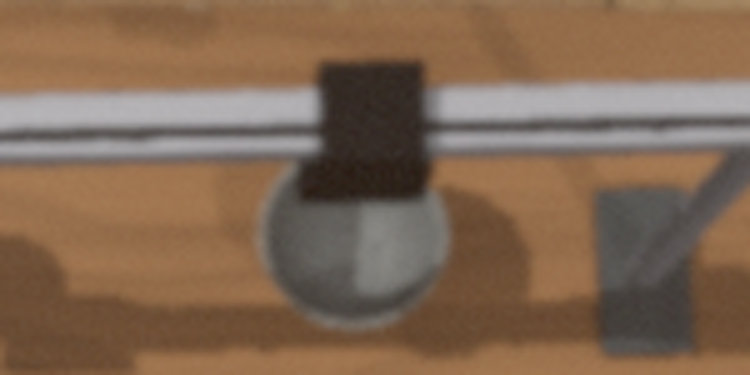

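{"api": "play_rows", "payload": {
  "targets": [0, -0.1, 0, 0, 0, 0, 0, 0, -0.17, 0, 0, 0, 0, 0, 0, -0.24, 0, 0, 0, 0, 0, 0, -0.24, 0, 0, 0, 0, 0, 0, -0.24, 0, 0, 0, 0, 0, 0, -0.14, 0, 0, 0, 0, 0, 0, 0.06, 0, 0, 0, 0, 0, 0, 0.06, 0, 0, 0, 0, 0, 0, 0.06, 0, 0, 0, 0, 0, 0, 0.06, 0, 0, 0, 0, 0]
}}

```text
time: 12.52
eef_pos: [0.5436, 0.0595, 0.1184]
orientation: [3.14, 0.697, 2.946]
ft_force: [-0.2, 0.6, 0.1]
opening: 0.0002
grasp_force: 0.0
```

```bash
python3 -c "
from h import *
meas();s=meas()
e=np.array([-.0306,.9995])
i=s['img'][95:170,270:420,::-1]
for u,v,z in((330,133,.24),(355.6,133,.24),(355.6,133,.282),(344.5,118,.335),(340.6,141.4,.072)): print(u,z,onz(s,u,v,z)[:2]@e)
for r in (112,115,132,134): print(r,[int(v) for v in s['img'][r].max(1)[325:365]])
"
```

```text
12.57 [347.57 121.86] f [-0.5  0.4 -0.1] ys -0.1461
12.62 [347.59 121.93] f [ 0.3 -0.6  0.5] ys -0.1462
330 0.24 -0.10868569956112366
355.6 0.24 -0.17530419743430092
355.6 0.282 -0.17024824858256304
344.5 0.335 -0.13918274458360697
340.6 0.072 -0.1485734875888123
112 [153, 154, 152, 152, 154, 156, 156, 156, 156, 158, 152, 141, 119, 82, 62, 51, 54, 52, 51, 51, 52, 51, 52, 52, 53, 53, 54, 50, 51, 54, 56, 52, 56, 72, 100, 123, 134, 145, 154, 158]
115 [179, 178, 178, 179, 177, 178, 178, 178, 178, 177, 174, 164, 143, 107, 74, 56, 52, 53, 56, 51, 55, 50, 53, 52, 51, 50, 52, 52, 54, 53, 52, 54, 57, 70, 96, 120, 141, 161, 173, 179]
132 [125, 105, 92, 85, 87, 88, 86, 81, 67, 57, 45, 46, 48, 46, 47, 44, 46, 44, 47, 40, 45, 45, 43, 41, 46, 46, 45, 46, 47, 43, 44, 45, 46, 56, 78, 109, 134, 145, 151, 155]
134 [101, 89, 85, 86, 89, 90, 88, 85, 73, 62, 55, 50, 51, 56, 52, 53, 53, 58, 59, 61, 63, 57, 60, 55, 56, 60, 61, 62, 63, 64, 63, 66, 70, 81, 92, 105, 110, 113, 115, 121]
```

The camera is now at about −0.150 and the bowl at −0.149. Withdrawing.

{"api": "play_rows", "payload": {
  "targets": [0, 0.1, 0, 0, 0, 0, 0, 0, 0.18, 0, 0, 0, 0, 0, 0, 0.18, -0.2, 0, 0, 0, 0, 0, 0.18, -0.4, 0, 0, 0, 0, 0, 0.18, -0.6, 0, 0, 0, 0, 0, 0.18, -0.8, 0, 0, 0, 0, 0, 0.18, -0.8, 0, 0, 0, 0]
}}

```text
time: 13.5
eef_pos: [0.5065, 0.0826, 0.1689]
orientation: [3.138, 0.699, 2.946]
ft_force: [0.1, -0.2, -0.4]
opening: 0.0004
grasp_force: 0.0
```

{"api": "play_rows", "payload": {
  "targets": [0, 0, -0.2, 0, 0, 0, 0, 0, 0, -0.4, 0, 0, 0, 0, 0, 0, -0.6, 0, 0, 0, 0, 0, 0, -0.8, 0, 0, 0, 0, 0, 0, -0.8, 0, 0, 0, 0, 0, 0, -0.8, 0, 0, 0, 0, 0, 0, -0.8, 0, 0, 0, 0]
}}

```text
time: 14.38
eef_pos: [0.4659, 0.0896, 0.2156]
orientation: [3.141, 0.697, 2.947]
ft_force: [0.0, 0.5, 0.7]
opening: -0.0
grasp_force: 0.0
```

```bash
python3 -c "
from h import *
meas()
s=snap('scene');i=s['img'][100:310,220:470,::-1]
cv2.imwrite('pics/s6.png',cv2.resize(i,None,fx=2.8,fy=2.8,interpolation=2))"
```

```text
14.43 [347.51 122.1 ] f [ 0.7  0.1 -0.1] ys -0.146
```

View pics/s6.png

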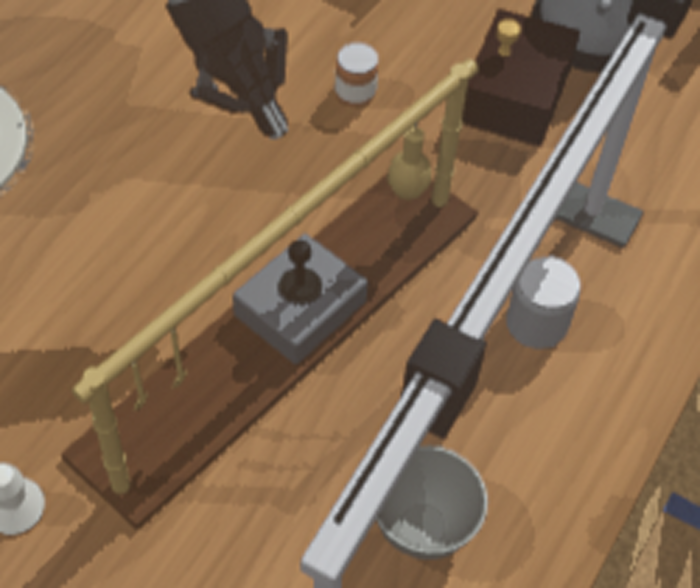

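The stick (300,252) is upright, the camera is at rest above the bowl, the gripper is clear and everything else stands where it was. Handing in.

```bash
python3 -c "
from plant import bot
print(bot.job_done())"
```

```text
the job is handed in; nothing more can be done
None
```

I handed in the job with the camera at rest about 2 mm from the bowl's centre along the rail by my measurement (15 mm allowed), the stick upright and the gripper clear; no verdict came back from the judge.

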